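# Set out the core rings on their drying plates

## Task

First take the green glass weighing bottle off the drying plate it was left on and stand it on the square cork coaster. Then stand the three rusted core rings, largest first and smallest last, each upright in the middle of the round white plate of its own size (large on large, middle on middle, small on small). Set everything down gently and let go of it, do not tip the bottle, and leave the closed tin and the wooden tamper standing where they are.

Things in the scene. Friction and masses are not known exactly. Their poses are not given: they have to be found in the camera images.
- bottle: chipped green glass weighing bottle with stopper, standing at the start on the large plate: body diameter 48, 50 mm high, then a stopper 42 mm wide and 6 mm high with a ball knob 18 mm wide; 75 mm in all. Loose, about 0.13 kg. Origin: centre of its underside; z up.
- ring_l: large rusted steel core ring standing on end: an open tube, outside diameter 64, bore 58, height 50 mm. Loose. Origin: centre of its underside; z up along its axis. About 0.22 kg. Starts on the bench.
- ring_m: middle-sized rusted steel core ring standing on end: an open tube, outside diameter 50, bore 44, height 40 mm. Loose. Origin: centre of its underside; z up along its axis. About 0.14 kg. Starts standing on the small plate.
- ring_s: small rusted steel core ring standing on end: an open tube, outside diameter 36, bore 30, height 30 mm. Loose. Origin: centre of its underside; z up along its axis. About 0.08 kg. Starts on the bench.
- coaster: square cork coaster 80 x 80 mm, 6 mm thick, fixed to the bench, turned a little. Origin: centre of its underside on the bench, z up; its top is 6 mm higher.
- plate_l: large one of three flat round white ceramic drying plates, diameter 92, thickness 6 mm, no rim, fixed to the bench. Origin: centre of its underside on the bench, z up; its top is 6 mm higher.
- plate_m: middle one of three flat round white ceramic drying plates, diameter 76, thickness 6 mm, no rim, fixed to the bench. Origin: centre of its underside on the bench, z up; its top is 6 mm higher.
- plate_s: small one of three flat round white ceramic drying plates, diameter 60, thickness 6 mm, no rim, fixed to the bench. Origin: centre of its underside on the bench, z up; its top is 6 mm higher.
- tin: bystander: closed round aluminium moisture tin, diameter 52, height 40 mm (its lid closes the top; it is not a ring). Loose, to be left alone. Origin: centre of its underside.
- tamper: bystander: wooden tamping dowel standing on its foot, diameter 36 mm, with a dark oak knob 38 mm wide on top; 100 mm high. Loose, to be left alone. Origin: centre of its underside. It is the tallest thing among the task's things; no two of these spots are nearer than about 115 mm between centres; the rest of the equipment stands on the bench beyond x = 0.75 m or beyond 0.45 m to either side.
Mind the look-alikes: they are no part of the job. Leave any orange or yellow look-alike of the plate_m alone. Leave any red look-alike of the coaster alone.

How it is judged (in metres and radians):
On the way, in this order (a step that is already met when the one before it is completed fails the run):
1. the bottle stands released on the cork coaster (horizontal distance between bottle and coaster below 0.014 m and z of bottle in the frame of coaster between 0.003 and 0.01 m and angle between bottle's own z axis and vertical below 0.1 rad and linear speed of bottle below 0.02 m/s and contact force between the fingers and bottle below 0.2 N), for 0.2 s.
2. the large ring stands released on the large plate (horizontal distance between ring_l and plate_l below 0.012 m and z of ring_l in the frame of plate_l between 0.003 and 0.01 m and angle between ring_l's own z axis and vertical below 0.1 rad and linear speed of ring_l below 0.02 m/s and contact force between the fingers and ring_l below 0.2 N), for 0.2 s.
3. the middle ring stands released on the middle plate (horizontal distance between ring_m and plate_m below 0.012 m and z of ring_m in the frame of plate_m between 0.003 and 0.01 m and angle between ring_m's own z axis and vertical below 0.1 rad and linear speed of ring_m below 0.02 m/s and contact force between the fingers and ring_m below 0.2 N), for 0.2 s.
4. the small ring stands released on the small plate (horizontal distance between ring_s and plate_s below 0.012 m and z of ring_s in the frame of plate_s between 0.003 and 0.01 m and angle between ring_s's own z axis and vertical below 0.1 rad and linear speed of ring_s below 0.02 m/s and contact force between the fingers and ring_s below 0.2 N), for 0.2 s.
At the end, for the whole second after the job is handed in: The bottle stands upright on the coaster, its centre within 14 mm of the coaster's; each ring stands upright on the plate of its own size, centres within 12 mm (so wholly on the plate); all four rest there (below 20 mm/s) released (all of step 1 and all of step 2 and all of step 3 and all of step 4); the robot touches nothing.
It fails at once if the bottle is tipped by more than about 30 degrees (angle between bottle's own z axis and vertical above 0.52 rad).
It fails at once if the tin or the tamper is shoved more than 15 mm or tipped over (distance of any of tin, tamper from where it was at the start of the episode above 0.015 m or angle between any of tin, tamper's own z axis and vertical above 0.5 rad).
It fails at once if the bottle or a ring is dropped: faster than 0.6 m/s within 25 mm of the bench ((height (world z) of bottle below 0.025 m and linear speed of bottle above 0.6 m/s) or (height (world z) of ring_l below 0.025 m and linear speed of ring_l above 0.6 m/s) or (height (world z) of ring_m below 0.025 m and linear speed of ring_m above 0.6 m/s) or (height (world z) of ring_s below 0.025 m and linear speed of ring_s above 0.6 m/s)).
It also fails if it takes over 102 s, if anything falls off the work surface, if the arm or the gripper's body presses on something with over 40 N, if the wrist force passes 120 N, or if a joint passes its speed limit or range.

## Robot

A 7-joint arm with a two-finger parallel gripper is mounted at the origin on the work surface. World frame = base frame: x ahead of the robot, y to its left, z up, the work surface at z = 0. Lengths are in m, angles in degrees, forces in N, time in s.
With the tool pointing down it reaches from about 0.425 to 1.025 m from the base axis. Payload 9.4 kg.
Tool frame: the origin (TCP) lies on the front face of the gripper's body, between the roots of the fingers; the fingertips stand 73 mm ahead of it and the grasp point (between the pads) lies 54 mm ahead of it; z points along the fingers, y is the line along which they close (so a half turn about z gives the same grasp; the last joint's range is limited). The gripper opens to 85 mm and grips with 20 to 120 N. Pads are 22 mm wide; open, the fingers measure 114 mm over their backs; the gripper's body (76 mm by 85 mm) begins 54 mm behind the grasp point. The pads swing forward as they close: fully open they stand 13 mm farther back than shut.
Start: joints at [-71.431, 34.337, -0.143, 91.639, 0.103, 54.024, -4.572], TCP at [0.283, 0.668, 0.304] pointing down, gripper open.
Joint ranges: [-147.43, 147.43], [-19.82, 112.94], [-74.19, 73.91], [6.32, 146.72], [-59.91, 239.91], [6.04, 106.73], [-150.56, 150.56]. Speed limits (degrees/s): [127.2, 127.2, 172.46, 172.46, 180, 180, 180].

## Interface

Orientations are given as a 3x3 rotation matrix whose columns are the frame's x, y, z axes.
In Python, from plant import * gives the robot as it stands. The module is installed in compiled form; this text tells all that it offers.
- The arm moves only by the shell command python3 -m crank 'ROWS' [FORCE]. ROWS is JSON, a list of rows, each a list of 7 numbers: the shift along the tool's x, y, z in cm, then the turn, a rotation vector about the tool's x, y, z in degrees, then the finger opening in cm, from 0 to 8.54. A call has 1 to 20 rows; each row is the pose to reach, as a shift and turn from the pose commanded when the call began, along the tool's axes at that moment; what a row does not reach only later rows make up. A row lasts 1/12 s, in which the tool goes at most 41.7 mm and 7.16 degrees, less where a joint would pass 70% of its speed; a pose out of reach is approached as far as the arm can. A call with a gripper value outside its range is refused whole. The fingers move at their own pace and stop on an object; FORCE is the grip in N (left out, the last holds). Time passes only in rows, so rows that repeat a pose let the fingers close. It gives the time, the measured TCP pose, the force, the opening and the grip force at its end, in the units of the state.
- state(): the state, without advancing time (a new reading comes with each control period).
- grab_frame(name): name is "scene" or "top"; returns a dict with "image" (400x640x3 uint8, red, green, blue), "mtx" (3x3 intrinsics, pixels), "R" (3x3) and "t" (3): a world point X has camera coordinates R X + t. Camera axes: x right, y down, z forward; pixel columns grow to the right and rows downward; lengths in m; the calibration is good to about 2 mm. A picture is of the moment at which its call begins. There is no depth.
- sign_off(): hands the job in; it is judged then, once.
The state is a dict: "clock": time; "joint_pos": joint angles; "joint_vel": joint speeds; "tau": joint torques, N m; "eef_pos": TCP position; "tool_rot": TCP orientation; "contact_force": force on the tool from outside, world axes, zero at the start; "ft_torque": the same for the moment, N m; "finger_gap": finger opening in m; "grasp_force": force on a finger pad.
Only numpy, scipy, OpenCV 4.12 (cv2) and the standard library are available. Lean on these libraries where they do the work, as an engineer would, in place of code of your own. Each camera call takes 0.05 s, during which the arm holds its last target. There are 200 camera calls.

## Working session

There is one attempt and no reset: what is moved stays moved. The work goes in short steps, Python scripts to look and compute and a shell command to move; the robot and the scene stay as the last step left them, time stands still between calls to the robot, and variables do not carry over. Pictures are saved under pics/ and viewed, at most 14 in all, crops included, and the job is handed in when it is done.

```bash
mkdir -p pics; python3 - <<'E'
from plant import *
import cv2
for n in ("scene","top"):
    f=grab_frame(n); cv2.imwrite(f"pics/{n}0.png",f["image"][:,:,::-1]); print(n,f["mtx"].tolist(),f["R"].tolist(),f["t"].tolist())
s=state();print(s["clock"],s["eef_pos"],s["tool_rot"],s["finger_gap"])
E
```

```text
scene [[364.3502958436511, 0.0, 319.8488247925072], [0.0, 364.3502958436511, 198.0036498957164], [0.0, 0.0, 1.0]] [[0.4599705906205257, 0.8879066354044305, -0.006990176606370838], [0.734674579522128, -0.3849880395643648, -0.5586031432030896], [-0.4986785717956899, 0.2518055126425363, -0.8294056099609168]] [-0.2367452659762618, -0.37666341716093754, 1.0331446956156647]
top [[458.794383292357, 0.0, 324.4753469820459], [0.0, 458.794383292357, 199.65348373405206], [0.0, 0.0, 1.0]] [[-0.0011195086883494397, -0.9999722646312905, -0.007363196891651016], [-0.9946114509120498, 0.0018767667961161407, -0.10365587036449087], [0.1036668144341469, 0.007207476296284641, -0.9945859660534702]] [-0.0015331000704946235, 0.5552916855100422, 1.0847200389747875]
0.1 [0.28274231 0.66723901 0.3030945 ] [[-9.20769648e-01  3.90106463e-01 -4.51101363e-04]
 [ 3.90106707e-01  9.20768658e-01 -1.35477500e-03]
 [-1.13146487e-04 -1.42341337e-03 -9.99998981e-01]] 0.08530337974093066
```

View pics/top0.png

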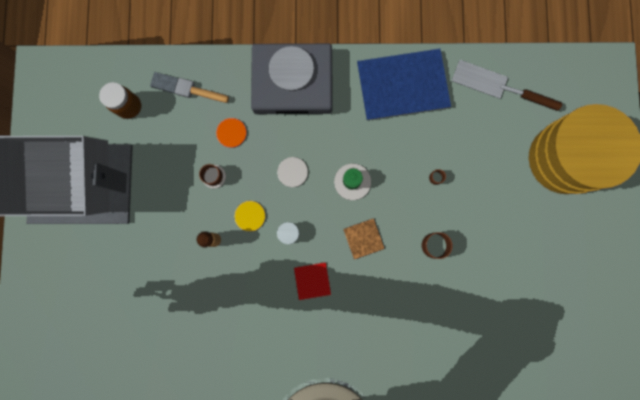

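View pics/scene0.png

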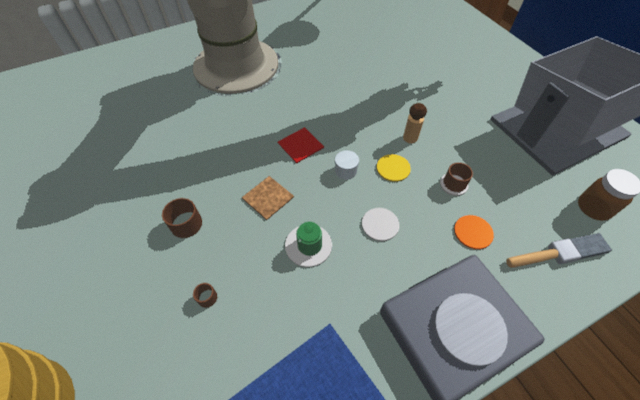

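Top view candidates:
- Bottle: green at (352,179) on the large plate.
- Coaster: cork at (364,239). The red square at (312,281) is a look-alike.
- plate_m: white at (292,172). The orange (231,132) and yellow (250,216) discs are look-alikes.
- ring_l at (436,245), ring_s at (437,177), and ring_m at (211,175) standing on plate_s.
- Tin at (288,233) and tamper at (207,240), both to be left alone.

Scene view agrees: bottle (310,238), cork (268,198), white plate_m (381,224).

```bash
cat > h.py <<'E'
from plant import *
import numpy as np, cv2
from scipy.optimize import fsolve
def proj(f,P):
    c=np.atleast_2d(P)@np.array(f["R"]).T+np.array(f["t"]); c=c@np.array(f["mtx"]).T
    return c[:,:2]/c[:,2:]
def cyl(x,y,d,z0,z1):
    a=np.linspace(0,2*np.pi,60)
    return np.vstack([np.c_[x+d/2*np.cos(a),y+d/2*np.sin(a),0*a+z] for z in (z0,z1)])
def hullc(p):
    h=cv2.convexHull(np.float32(p)); m=cv2.moments(h); return np.array([m["m10"],m["m01"]])/m["m00"],m["m00"]
def mask(img,kind):
    h,s,v=cv2.split(cv2.cvtColor(img,cv2.COLOR_RGB2HSV)); h=h.astype(int)
    return {"green":(h>50)&(h<85)&(s>130),"rust":((h<14)|(h>170))&(s>90),"cork":(h<20)&(s>80),
            "white":(s<32)&(v>110),"tin":(v>150)&(s<70)}[kind].astype(np.uint8)
def find(f,kind,px,win,model,ext=None):
    "world x,y of the thing at pixel px: centroid of mask hull = centroid of model hull"
    m=mask(f["image"],kind); u,v=map(int,px); w=np.zeros_like(m); w[v-win:v+win,u-win:u+win]=1; m*=w
    n,l,st,_=cv2.connectedComponentsWithStats(m); 
    k=[i for i in range(1,n) if st[i,4]>8]
    pts=np.argwhere(np.isin(l,k))[:,::-1]
    # pixel squares' corners -> hull area unbiased-ish
    pts=np.vstack([pts+o for o in ([.4,0],[-.4,0],[0,.4],[0,-.4])])
    c,A=hullc(pts)
    g=lambda q:hullc(proj(f,model(*q)))[0]-c
    q=fsolve(g,[.55,0.]); return q,A,hullc(proj(f,model(*q)))[1],cv2.convexHull(np.float32(pts))
M={"bottle":("green",lambda x,y:np.vstack([cyl(x,y,.048,.006,.056),cyl(x,y,.018,.07,.078)])),
"ring_l":("rust",lambda x,y:cyl(x,y,.064,0,.05)),"ring_m":("rust",lambda x,y:cyl(x,y,.05,.006,.046)),
"ring_s":("rust",lambda x,y:cyl(x,y,.036,0,.03)),"coaster":("cork",lambda x,y:cyl(x,y,.09,.0,.006)),
"plate_m":("white",lambda x,y:cyl(x,y,.076,0,.006)),"plate_l":("white",lambda x,y:cyl(x,y,.092,0,.006)),
"plate_s":("white",lambda x,y:cyl(x,y,.06,0,.006)),"tin":("tin",lambda x,y:cyl(x,y,.052,0,.04)),"tamper":("rust",lambda x,y:cyl(x,y,.037,0,.1))}
E
cat > m0.py <<'E'
from h import *
px={"top":dict(bottle=(352,180,20),ring_l=(436,245,24),ring_m=(211,175,22),ring_s=(437,177,16),coaster=(364,239,28),plate_m=(292,172,24),tin=(288,233,16),tamper=(207,240,17)),
"scene":dict(bottle=(310,238,24),ring_l=(183,218,28),ring_m=(457,178,18),ring_s=(205,295,18),coaster=(268,198,30),plate_m=(381,224,24),tin=(346,166,17),tamper=(415,123,22))}
for n in px:
    f=grab_frame(n); im=cv2.resize(f["image"],None,fx=4,fy=4,interpolation=cv2.INTER_CUBIC)
    for k,(u,v,w) in px[n].items():
        kind,mod=M[k]; q,A,B,h=find(f,kind,(u,v),w,mod); print(n,k,q.round(4),round(A),round(B))
        cv2.polylines(im,[np.int32(h*4+2)],True,(255,255,0),1)
        cv2.polylines(im,[np.int32(cv2.convexHull(np.float32(proj(f,mod(*q))))*4+2)],True,(0,255,255),1)
    if n=="top": im=im[560:1120,720:1920]; im=cv2.resize(im,(800,373))
    else: im=im[320:1300,560:2000]; im=cv2.resize(im,(800,544))
    cv2.imwrite(f"pics/fit_{n}.png",im[:,:,::-1])
E
python3 m0.py
```

```text
top bottle [ 0.6066 -0.0704] 248 368
top ring_l [ 0.4451 -0.2717] 608 691
top ring_m [0.6179 0.2765] 332 422
top ring_s [ 0.6133 -0.2807] 171 216
top coaster [ 0.462  -0.0981] 1077 1061
top plate_m [0.629  0.0802] 2284 728
top tin [0.4751 0.0889] 385 394
top tamper [0.4597 0.2798] 159 372
scene bottle [ 0.5924 -0.064 ] 337 755
scene ring_l [ 0.4426 -0.2703] 1130 1220
scene ring_m [0.6159 0.2776] 584 663
scene ring_s [ 0.6109 -0.279 ] 412 477
scene coaster [ 0.4602 -0.0973] 1170 1226
scene plate_m [0.6264 0.0805] 2285 1017
scene tin [0.4741 0.0887] 1004 615
scene tamper [0.4301 0.3034] 131 680
```

View pics/fit_top.png

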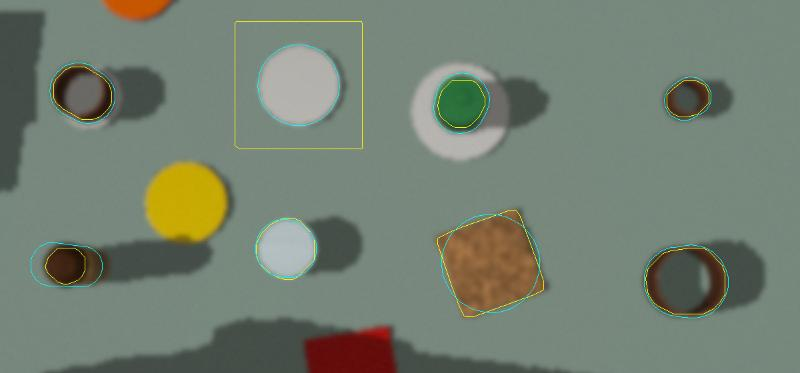

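View pics/fit_scene.png

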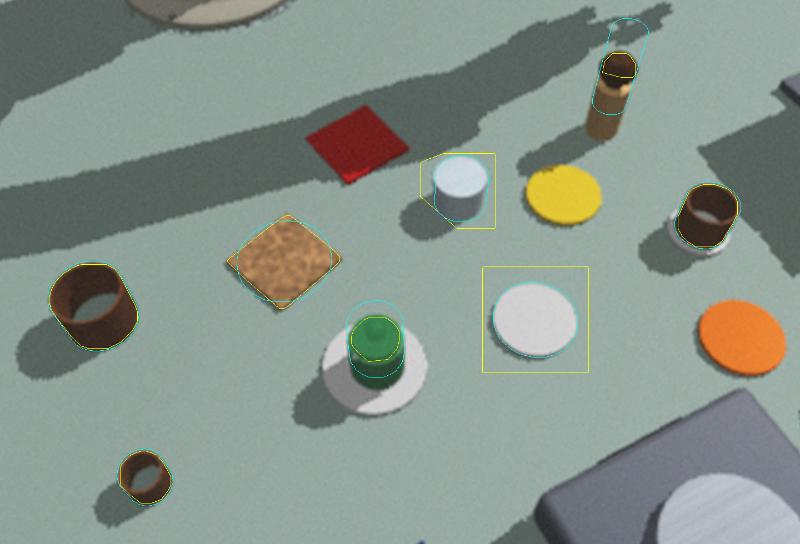

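The crop confirms the choices: bottle on the white plate at (460,105), cork coaster, and three open rings. The ring, coaster and tin outlines fit, but the white mask and the bottle mask need tightening.

```bash
python3 - <<'E'
from h import *
f=grab_frame("top");g=grab_frame("scene")
H=lambda f:cv2.cvtColor(f["image"],cv2.COLOR_RGB2HSV)
for n,F,p in (("bench",f,(320,140)),("plate",f,(292,172)),("bench",g,(340,280)),("plate",g,(381,224)),("bot dark",g,(310,250)),("bot top",g,(310,230)),("shade",g,(270,262))):print(n,H(F)[p[1],p[0]])
E
sed -i 's/(s>130),"rust"/(s>95),"rust"/; s/(s<32)&(v>110)/(s<16)\&(v>110)/' h.py
sed -i 's/tamper=(207,240,17)/plate_l=(352,182,26)/; s/tamper=(415,123,22)/plate_l=(309,246,27)/' m0.py
python3 m0.py | egrep "bottle|plate"
```

```text
bench [ 69  32 137]
plate [ 21  10 179]
bench [ 81  28 171]
plate [ 15   2 209]
bot dark [69 92 72]
bot top [ 68 137 121]
shade [ 76  29 166]
top bottle [ 0.607  -0.0702] 282 368
top plate_m [0.6284 0.0788] 762 728
top plate_l [ 0.6032 -0.0697] 1069 1072
scene bottle [ 0.6034 -0.0687] 647 765
scene plate_m [0.6265 0.08  ] 1005 1018
scene plate_l [ 0.6026 -0.071 ] 1560 1633h.py:26: RuntimeWarning: The iteration is not making good progress, as measured by the 
 improvement from the last ten iterations.
  q=fsolve(g,[.55,0.]); return q,A,hullc(proj(f,model(*q)))[1],cv2.convexHull(np.float32(pts))
```

```bash
cat > to.py <<'E'
import sys
from h import *
from scipy.spatial.transform import Rotation as Ro
s=state(); R=np.array(s["tool_rot"]); p=np.array(s["eef_pos"])
T=np.array([[-1,0,0],[0,1,0],[0,0,-1.]])
print("clock",round(s["clock"],2),"pos",p.round(4),"F",np.round(s["contact_force"],1),"gap",round(s["finger_gap"],4),"grip",np.round(s["grasp_force"],1))
print("turn",Ro.from_matrix(R.T@T).as_rotvec(degrees=True).round(1))
for a in sys.argv[1:]:
    print(a,"shift cm",(R.T@(np.array(eval(a))-p)*100).round(2))
E
python3 to.py "(.605,-.0695,.25)"
```

```text
clock 0.4 pos [0.2828 0.6675 0.3037] F [ 0.1 -0.7 -0.1] gap 0.0856 grip 0.0
turn [ -0.   0. -23.]
(.605,-.0695,.25) shift cm [-58.41 -55.29   5.39]
```

```bash
python3 -m crank '[[-2,-2,0,0,0,-3,8.5],[-5,-4.8,0.5,0,0,-8,8.5],[-8,-7.5,1,0,0,-14,8.5],[-11,-10.4,1,0,0,-20,8.5],[-14,-13.2,1.5,0,0,-23,8.5],[-17,-16.1,2,0,0,-23,8.5],[-20,-19,2,0,0,-23,8.5],[-23,-21.8,2.5,0,0,-23,8.5],[-26,-24.6,2.5,0,0,-23,8.5],[-29,-27.4,3,0,0,-23,8.5],[-32,-30.3,3,0,0,-23,8.5],[-35,-33.1,3,0,0,-23,8.5],[-38,-36,3.5,0,0,-23,8.5],[-41,-38.8,4,0,0,-23,8.5],[-44,-41.6,4,0,0,-23,8.5],[-47,-44.5,4.5,0,0,-23,8.5],[-50,-47.3,5,0,0,-23,8.5],[-53,-50.2,5.4,0,0,-23,8.5],[-56,-53,5.4,0,0,-23,8.5],[-58.4,-55.3,5.4,0,0,-23,8.5]]' 30; python3 to.py "(.605,-.0695,.092)"
```

```text
clock: 2.07
eef_pos: [0.6057, -0.0731, 0.2498]
tool_rot: [[-1.0, 0.001, 0.0], [0.001, 1.0, -0.001], [-0.0, -0.001, -1.0]]
contact_force: [0.6, 0.9, 0.1]
finger_gap: 0.0849
grasp_force: 0.0
clock 2.07 pos [ 0.6057 -0.0731  0.2498] F [0.6 0.9 0.1] gap 0.0849 grip 0.0
turn [-0.1  0.  -0.1]
(.605,-.0695,.092) shift cm [ 0.07  0.37 15.78]
```

```bash
python3 -m crank '[[0,0,0,0,0,0,8.5],[0,0,0,0,0,0,8.5],[0,0,0,0,0,0,8.5]]'; python3 to.py "(.605,-.0695,.092)"
```

```text
clock: 2.32
eef_pos: [0.6046, -0.0689, 0.2498]
tool_rot: [[-1.0, -0.001, -0.0], [-0.001, 1.0, 0.001], [0.0, 0.001, -1.0]]
contact_force: [-0.7, -0.4, -0.5]
finger_gap: 0.085
grasp_force: 0.0
clock 2.32 pos [ 0.6046 -0.0689  0.2498] F [-0.7 -0.4 -0.5] gap 0.085 grip 0.0
turn [ 0. -0.  0.]
(.605,-.0695,.092) shift cm [-0.05 -0.07 15.78]
```

```bash
python3 -m crank '[[0,-0.1,2,0,0,0,8.5],[0,-0.1,4.5,0,0,0,8.5],[0,-0.1,7,0,0,0,8.5],[0,-0.1,9.5,0,0,0,8.5],[0,-0.1,12,0,0,0,8.5],[0,-0.1,14,0,0,0,8],[0,-0.1,15.2,0,0,0,7],[0,-0.1,15.8,0,0,0,6.2],[0,-0.1,15.8,0,0,0,5.6],[0,-0.1,15.8,0,0,0,5.2],[0,-0.1,15.8,0,0,0,4.9],[0,-0.1,15.8,0,0,0,4.6],[0,-0.1,15.8,0,0,0,4.2],[0,-0.1,15.8,0,0,0,4],[0,-0.1,15.8,0,0,0,4]]' 30; python3 to.py "(.605,-.0695,.25)" "(.461,-.0977,.25)"
python3 - <<'E'
from h import *
a=[]
for n in("top","scene"):
    f=grab_frame(n);im=cv2.resize(f["image"][120:330,150:500],None,fx=1.7,fy=1.4); a.append(im)
cv2.imwrite("pics/g1.png",np.vstack(a)[:,:,::-1])
E
```

```text
clock: 3.57
eef_pos: [0.6054, -0.0702, 0.0933]
tool_rot: [[-1.0, -0.001, 0.002], [-0.001, 1.0, 0.0], [-0.002, 0.0, -1.0]]
contact_force: [-0.7, 2.9, 7.6]
finger_gap: 0.0472
grasp_force: 31.1
clock 3.57 pos [ 0.6054 -0.0702  0.0933] F [-0.7  2.9  7.6] gap 0.0472 grip 31.1
turn [0.  0.1 0. ]
(.605,-.0695,.25) shift cm [ 1.000e-02  8.000e-02 -1.567e+01]
(.461,-.0977,.25) shift cm [ 14.41  -2.73 -15.7 ]
```

View pics/g1.png

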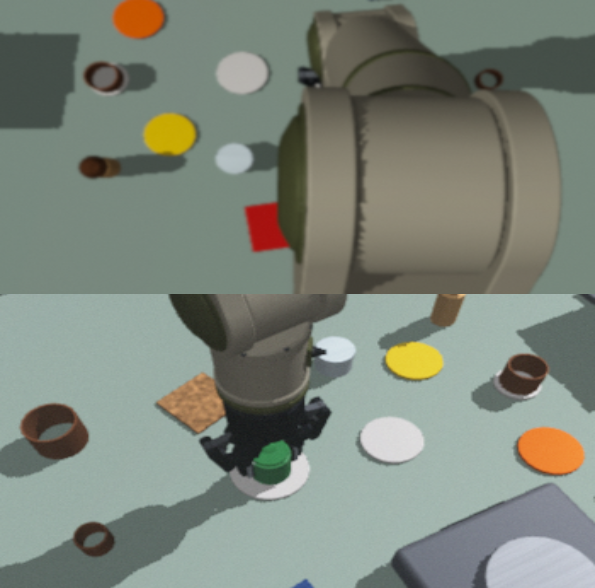

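The bottle is gripped (gap 47.2 mm) at scene-crop pixel (270,455). I'll lift it and carry it over the coaster.

```bash
python3 -m crank '[[0,0,-0.5,0,0,0,4],[0,0,-1.5,0,0,0,4],[0,0,-3,0,0,0,4],[0,0,-4.5,0,0,0,4],[0,0,-5.5,0,0,0,4],[0.5,-0.1,-6,0,0,0,4],[1.5,-0.3,-6,0,0,0,4],[3,-0.6,-6,0,0,0,4],[5,-1,-6,0,0,0,4],[7,-1.4,-6,0,0,0,4],[9,-1.8,-6,0,0,0,4],[11,-2.1,-6,0,0,0,4],[12.5,-2.4,-6,0,0,0,4],[13.7,-2.6,-6,0,0,0,4],[14.2,-2.7,-6,0,0,0,4],[14.4,-2.7,-6,0,0,0,4],[14.4,-2.7,-6,0,0,0,4],[14.4,-2.7,-6,0,0,0,4],[14.4,-2.7,-6,0,0,0,4]]'; python3 to.py "(.461,-.0977,.0935)"
python3 - <<'E'
from h import *
f=grab_frame("scene");cv2.imwrite("pics/g2.png",cv2.resize(f["image"][100:300,150:450],None,fx=2,fy=2)[:,:,::-1])
kind,mod=M["plate_l"];print(find(f,"white",(309,246),30,mod)[:3])
E
```

```text
clock: 5.25
eef_pos: [0.4616, -0.0974, 0.1518]
tool_rot: [[-1.0, -0.001, 0.001], [-0.001, 1.0, 0.0], [-0.001, 0.0, -1.0]]
contact_force: [0.2, 0.0, -0.9]
finger_gap: 0.0475
grasp_force: 31.1
clock 5.25 pos [ 0.4616 -0.0974  0.1518] F [ 0.2  0.  -0.9] gap 0.0475 grip 31.1
turn [0.  0.  0.1]
(.461,-.0977,.0935) shift cm [ 0.07 -0.03  5.83]
(array([ 0.6013758 , -0.07076641]), 1624.1192150879651, 1628.6732603686396)
```

View pics/g2.png

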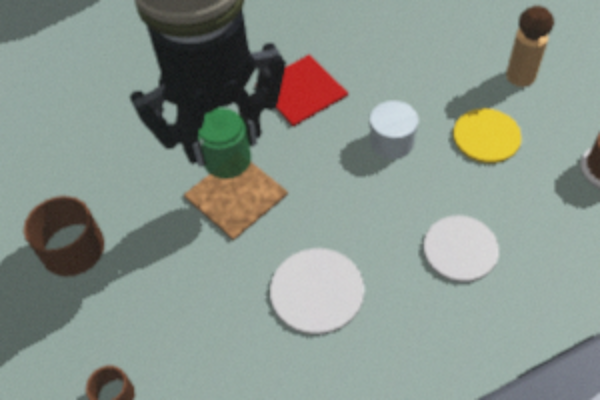

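The bottle hangs upright above the cork coaster at crop pixel (225,140), and the large plate is clear at (317,290).

```bash
python3 -m crank '[[0,0,1,0,0,0,4],[0,0,2.5,0,0,0,4],[0,0,4,0,0,0,4],[0,0,5,0,0,0,4],[0,0,5.5,0,0,0,4],[0,0,5.7,0,0,0,4],[0,0,5.8,0,0,0,4],[0,0,5.85,0,0,0,4],[0,0,5.85,0,0,0,4],[0,0,5.85,0,0,0,5],[0,0,5.85,0,0,0,5.5],[0,0,5.85,0,0,0,6.5],[0,0,5.85,0,0,0,8.5],[0,0,5.85,0,0,0,8.5],[0,0,5.85,0,0,0,8.5]]'; python3 to.py "(.461,-.0977,.2)"
```

```text
clock: 6.55
eef_pos: [0.4609, -0.0976, 0.0935]
tool_rot: [[-1.0, -0.001, 0.0], [-0.001, 1.0, -0.0], [-0.0, -0.0, -1.0]]
contact_force: [0.0, -0.2, 0.9]
finger_gap: 0.0852
grasp_force: 0.0
clock 6.55 pos [ 0.4609 -0.0976  0.0935] F [ 0.  -0.2  0.9] gap 0.0852 grip 0.0
turn [-0.  0.  0.]
(.461,-.0977,.2) shift cm [-1.000e-02 -1.000e-02 -1.065e+01]
```

```bash
python3 -m crank '[[0,0,-1,0,0,0,8.5],[0,0,-3,0,0,0,8.5],[0,0,-6,0,0,0,8.5],[0,0,-9,0,0,0,8.5],[0,-1,-11,0,0,0,8.5],[0.3,-3,-12,0,0,0,8.5],[0.6,-6,-12,0,0,0,8.5],[0.9,-9,-12,0,0,0,8.5],[1.2,-12,-12,0,0,0,8.5],[1.5,-15,-12,0,0,0,8.5],[1.7,-17,-12,0,0,0,8.5],[1.7,-17.3,-12,0,0,0,8.5],[1.7,-17.3,-12,0,0,0,8.5],[1.7,-17.3,-12,0,0,0,8.5]]'; python3 to.py "(.444,-.271,.082)"
cat > look.py <<'E'
import sys
from h import *
M["bottle_c"]=M["bottle"]
def look(names,px):
    for n in px:
        f=grab_frame(n)
        for k,(u,v,w) in px[n].items():
            kind,mod=M[k]
            try: q,A,B,_=find(f,kind,(u,v),w,mod); print(n,k,q.round(4),round(A),round(B))
            except Exception as e: print(n,k,e)
        cv2.imwrite(f"pics/l_{names}_{n}.png",f["image"][:,:,::-1])
look(sys.argv[1],eval(sys.argv[2]))
E
python3 look.py a "dict(top=dict(plate_l=(352,182,26),bottle=(364,239,26),coaster=(364,239,26)),scene=dict(plate_l=(309,246,28),bottle=(268,190,28),ring_l=(183,218,28)))"
```

```text
clock: 7.72
eef_pos: [0.4438, -0.27, 0.2132]
tool_rot: [[-1.0, -0.001, -0.0], [-0.001, 1.0, 0.001], [0.0, 0.001, -1.0]]
contact_force: [0.1, 0.4, -0.6]
finger_gap: 0.0849
grasp_force: 0.0
clock 7.72 pos [ 0.4438 -0.27    0.2132] F [ 0.1  0.4 -0.6] gap 0.0849 grip 0.0
turn [ 0. -0.  0.]
(.444,-.271,.082) shift cm [-0.02 -0.11 13.12]
top plate_l [ 0.6035 -0.0718] 1125 1072
top bottle [ 0.4621 -0.1   ] 298 351
top coaster [ 0.4619 -0.098 ] 1076 1061
scene plate_l [ 0.6016 -0.0707] 1633 1629
scene bottle [ 0.4527 -0.0939] 466 683
scene ring_l [ 0.4426 -0.2702] 1125 1220
```

View pics/l_a_scene.png

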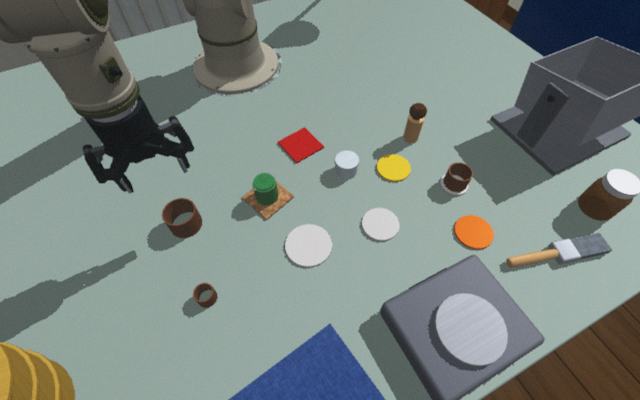

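The bottle stands upright on the coaster at (266,190), and the gripper is above the large ring at (183,218).

```bash
python3 -m crank '[[0,-0.1,2,0,0,0,8.5],[0,-0.1,4.5,0,0,0,8.5],[0,-0.1,7,0,0,0,8.5],[0,-0.1,9.5,0,0,0,8.5],[0,-0.1,11.5,0,0,0,8.5],[0,-0.1,12.6,0,0,0,8.5],[0,-0.1,12.9,0,0,0,8],[0,-0.1,12.9,0,0,0,7.2],[0,-0.1,12.9,0,0,0,6.8],[0,-0.1,12.9,0,0,0,6.5],[0,-0.1,12.9,0,0,0,6.2],[0,-0.1,12.9,0,0,0,5.8],[0,-0.1,12.9,0,0,0,5.5],[0,-0.1,12.9,0,0,0,5.5]]' 30; python3 to.py "(.6025,-.071,.2)"
```

```text
clock: 8.98
eef_pos: [0.4444, -0.2715, 0.0857]
tool_rot: [[-1.0, -0.001, 0.002], [-0.001, 1.0, -0.0], [-0.002, -0.0, -1.0]]
contact_force: [-1.9, 2.2, 8.1]
finger_gap: 0.0641
grasp_force: 32.4
clock 8.98 pos [ 0.4444 -0.2715  0.0857] F [-1.9  2.2  8.1] gap 0.0641 grip 32.4
turn [-0.   0.1  0. ]
(.6025,-.071,.2) shift cm [-15.85  20.03 -11.41]
```

```bash
python3 -m crank '[[0,0,-0.5,0,0,0,5.5],[0,0,-1.5,0,0,0,5.5],[0,0,-3.5,0,0,0,5.5],[0,0,-6,0,0,0,5.5],[0,0,-8.5,0,0,0,5.5],[0,0,-10.5,0,0,0,5.5],[-0.5,0.6,-11.5,0,0,0,5.5],[-1.6,2,-12,0,0,0,5.5],[-3.2,4,-12,0,0,0,5.5],[-5.2,6.5,-12,0,0,0,5.5],[-7.2,9.1,-12,0,0,0,5.5],[-9.2,11.6,-12,0,0,0,5.5],[-11.2,14.1,-12,0,0,0,5.5],[-13.2,16.7,-12,0,0,0,5.5],[-14.7,18.6,-12,0,0,0,5.5],[-15.5,19.6,-12,0,0,0,5.5],[-15.8,20,-12,0,0,0,5.5],[-15.8,20,-12,0,0,0,5.5],[-15.8,20,-12,0,0,0,5.5],[-15.8,20,-12,0,0,0,5.5]]'; python3 to.py "(.6025,-.071,.092)"
```

```text
clock: 10.65
eef_pos: [0.6008, -0.0733, 0.2044]
tool_rot: [[-1.0, 0.002, -0.001], [0.002, 1.0, -0.001], [0.001, -0.001, -1.0]]
contact_force: [1.0, 0.6, -1.6]
finger_gap: 0.064
grasp_force: 33.9
clock 10.65 pos [ 0.6008 -0.0733  0.2044] F [ 1.   0.6 -1.6] gap 0.064 grip 33.9
turn [-0.1 -0.1 -0.1]
(.6025,-.071,.092) shift cm [-0.18  0.24 11.24]
```

```bash
python3 -m crank '[[0,0,1,0,0,0,5.5],[0,0,3,0,0,0,5.5],[0,0,5.5,0,0,0,5.5],[0,0,7.5,0,0,0,5.5],[0,0,8.5,0,0,0,5.5],[0,0,8.8,0,0,0,5.5],[0,0,8.8,0,0,0,5.5],[0,0,8.8,0,0,0,5.5],[0,0,8.8,0,0,0,5.5]]'; python3 to.py "(.6025,-.071,.092)"; python3 look.py b "dict(scene=dict(plate_l=(309,246,28)))"
```

```text
clock: 11.4
eef_pos: [0.6024, -0.0717, 0.1175]
tool_rot: [[-1.0, -0.0, 0.002], [-0.0, 1.0, -0.0], [-0.002, -0.0, -1.0]]
contact_force: [0.9, -0.1, -2.2]
finger_gap: 0.0641
grasp_force: 33.9
clock 11.4 pos [ 0.6024 -0.0717  0.1175] F [ 0.9 -0.1 -2.2] gap 0.0641 grip 33.9
turn [-0.   0.1  0. ]
(.6025,-.071,.092) shift cm [-0.01  0.07  2.55]
scene plate_l [ 0.6035 -0.0705] 1533 1635
```

View pics/l_b_scene.png

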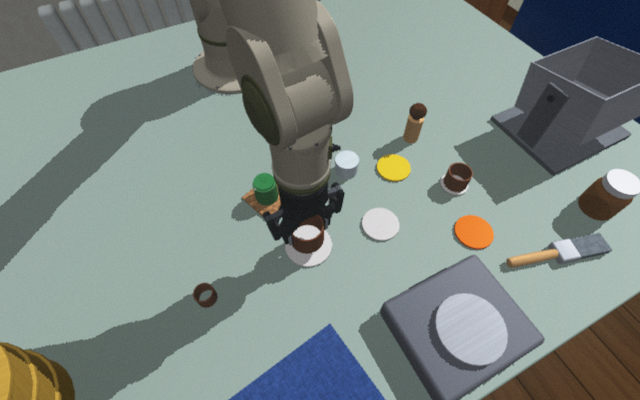

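The ring is held above the centre of the large plate (308,240).

```bash
python3 -m crank '[[0,0.05,0.8,0,0,0,5.5],[0,0.05,1.6,0,0,0,5.5],[0,0.05,2.1,0,0,0,5.5],[0,0.05,2.35,0,0,0,5.5],[0,0.05,2.5,0,0,0,5.5],[0,0.05,2.55,0,0,0,5.5],[0,0.05,2.55,0,0,0,5.5],[0,0.05,2.55,0,0,0,6.5],[0,0.05,2.55,0,0,0,7],[0,0.05,2.55,0,0,0,8.5],[0,0.05,2.55,0,0,0,8.5],[0,0.05,2.55,0,0,0,8.5],[0,0.05,2.55,0,0,0,8.5]]'; python3 to.py; python3 -m crank '[[0,0,-1,0,0,0,8.5],[0,0,-3,0,0,0,8.5],[0,0,-6,0,0,0,8.5],[0,0,-9,0,0,0,8.5],[0,0,-12,0,0,0,8.5],[0,2,-13,0,0,0,8.5],[0,5,-13,0,0,0,8.5],[0,8,-13,0,0,0,8.5],[0,11,-13,0,0,0,8.5],[0,14,-13,0,0,0,8.5],[0,17,-13,0,0,0,8.5],[0,20,-13,0,0,0,8.5],[0,23,-13,0,0,0,8.5],[-0.4,26,-13,0,0,0,8.5],[-0.8,29,-13,0,0,0,8.5],[-1.2,32,-13,0,0,0,8.5],[-1.5,34.2,-13,0,0,0,8.5],[-1.5,34.7,-13,0,0,0,8.5],[-1.5,34.7,-13,0,0,0,8.5],[-1.5,34.7,-13,0,0,0,8.5]]';  python3 to.py "(.617,.277,.082)"
python3 look.py c "dict(top=dict(ring_l=(352,182,24),bottle=(364,239,26),plate_m=(292,172,24)),scene=dict(ring_l=(309,235,30)))"
```

```text
clock: 12.53
eef_pos: [0.6019, -0.071, 0.0907]
tool_rot: [[-1.0, -0.001, -0.0], [-0.001, 1.0, 0.0], [0.0, 0.0, -1.0]]
contact_force: [-0.8, 0.3, -0.8]
finger_gap: 0.085
grasp_force: 0.0
clock 12.53 pos [ 0.6019 -0.071   0.0907] F [-0.8  0.3 -0.8] gap 0.085 grip 0.0
turn [ 0. -0.  0.]
clock: 14.2
eef_pos: [0.6164, 0.2752, 0.2211]
tool_rot: [[-1.0, -0.001, -0.0], [-0.001, 1.0, -0.001], [0.0, -0.001, -1.0]]
contact_force: [0.2, -0.1, -0.2]
finger_gap: 0.085
grasp_force: 0.0
clock 14.2 pos [0.6164 0.2752 0.2211] F [ 0.2 -0.1 -0.2] gap 0.085 grip 0.0
turn [-0.1 -0.   0. ]
(.617,.277,.082) shift cm [-0.06  0.19 13.91]
top ring_l [ 0.6031 -0.0733] 524 618
top bottle [ 0.4621 -0.1001] 298 351
top plate_m [0.6274 0.0791] 730 729
scene ring_l [ 0.5968 -0.0703] 1123 1194
```

View pics/l_c_scene.png

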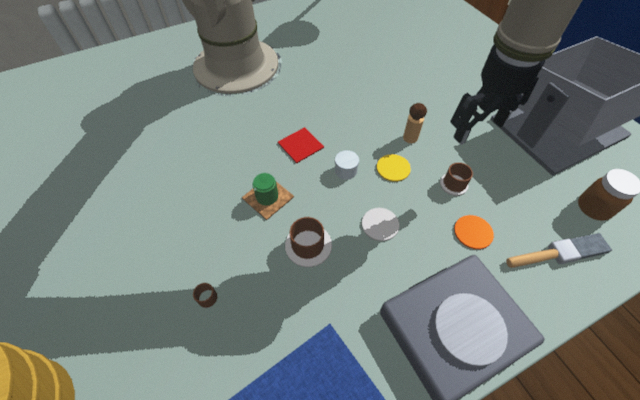

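The large ring stands on the large plate (308,238). Next is the middle ring at (457,178).

```bash
python3 -m crank '[[-0.1,0.1,2,0,0,0,8.5],[-0.1,0.1,4.5,0,0,0,8.5],[-0.1,0.1,7,0,0,0,8.5],[-0.1,0.1,9.5,0,0,0,8.5],[-0.1,0.1,11.7,0,0,0,8.5],[-0.1,0.1,13,0,0,0,8.5],[-0.1,0.1,13.6,0,0,0,7.5],[-0.1,0.1,13.6,0,0,0,6.5],[-0.1,0.1,13.6,0,0,0,5.8],[-0.1,0.1,13.6,0,0,0,5.3],[-0.1,0.1,13.6,0,0,0,5],[-0.1,0.1,13.6,0,0,0,4.7],[-0.1,0.1,13.6,0,0,0,4.2],[-0.1,0.1,13.6,0,0,0,4],[-0.1,0.1,13.6,0,0,0,4]]' 30; python3 to.py "(.627,.0797,.2)"
```

```text
clock: 15.55
eef_pos: [0.6183, 0.2772, 0.0866]
tool_rot: [[-1.0, -0.0, 0.002], [-0.0, 1.0, 0.001], [-0.002, 0.001, -1.0]]
contact_force: [-1.4, -1.8, 4.7]
finger_gap: 0.0493
grasp_force: 30.3
clock 15.55 pos [0.6183 0.2772 0.0866] F [-1.4 -1.8  4.7] gap 0.0493 grip 30.3
turn [0.1 0.1 0. ]
(.627,.0797,.2) shift cm [ -0.88 -19.74 -11.36]
```

```bash
python3 -m crank '[[0,0,-0.5,0,0,0,4],[0,0,-1.5,0,0,0,4],[0,0,-3.5,0,0,0,4],[0,0,-5.5,0,0,0,4],[0,-0.4,-7,0,0,0,4],[0,-1.4,-8,0,0,0,4],[-0.2,-3.4,-8,0,0,0,4],[-0.3,-6,-8,0,0,0,4],[-0.4,-8.6,-8,0,0,0,4],[-0.6,-11.2,-8,0,0,0,4],[-0.7,-13.8,-8,0,0,0,4],[-0.8,-16.4,-8,0,0,0,4],[-0.9,-18.4,-8,0,0,0,4],[-0.9,-19.4,-8,0,0,0,4],[-0.9,-19.7,-8,0,0,0,4],[-0.9,-19.7,-7,0,0,0,4],[-0.9,-19.7,-5.5,0,0,0,4],[-0.9,-19.7,-5,0,0,0,4],[-0.9,-19.7,-5,0,0,0,4],[-0.9,-19.7,-5,0,0,0,4]]'; python3 to.py "(.627,.0797,.0868)"; python3 look.py d "dict(scene=dict(plate_s=(456,187,18)),top=dict(plate_s=(213,177,20)))"
```

```text
clock: 17.22
eef_pos: [0.6265, 0.0814, 0.1344]
tool_rot: [[-1.0, -0.002, -0.001], [-0.002, 1.0, 0.0], [0.001, 0.0, -1.0]]
contact_force: [0.0, 0.7, -1.0]
finger_gap: 0.0492
grasp_force: 31.6
clock 17.22 pos [0.6265 0.0814 0.1344] F [ 0.   0.7 -1. ] gap 0.0492 grip 31.6
turn [ 0.  -0.1  0.1]
(.627,.0797,.0868) shift cm [-0.06 -0.17  4.76]
scene plate_s [0.6155 0.2769] 516 534
top plate_s [0.618  0.2757] 483 462
```

View pics/l_d_scene.png

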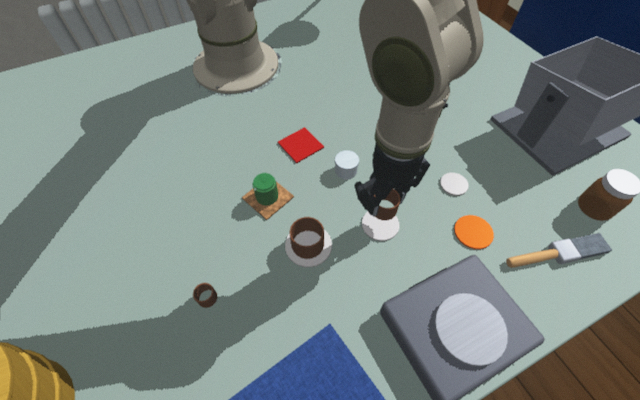

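The middle ring hangs over plate_m (385,212), and plate_s is clear at (454,184).

```bash
python3 -m crank '[[0,-0.1,1,0,0,0,4],[0,-0.1,2.5,0,0,0,4],[0,-0.1,3.8,0,0,0,4],[0,-0.1,4.3,0,0,0,4],[0,-0.1,4.6,0,0,0,4],[0,-0.1,4.75,0,0,0,4],[0,-0.1,4.8,0,0,0,4],[0,-0.1,4.8,0,0,0,4],[0,-0.1,4.8,0,0,0,5.2],[0,-0.1,4.8,0,0,0,5.8],[0,-0.1,4.8,0,0,0,7],[0,-0.1,4.8,0,0,0,8.5],[0,-0.1,4.8,0,0,0,8.5],[0,-0.1,4.8,0,0,0,8.5]]'; python3 to.py "(.612,-.28,.21)"
```

```text
clock: 18.48
eef_pos: [0.6268, 0.0791, 0.0871]
tool_rot: [[-1.0, -0.001, 0.0], [-0.001, 1.0, 0.0], [-0.0, 0.0, -1.0]]
contact_force: [-0.9, 0.3, -0.5]
finger_gap: 0.0849
grasp_force: 0.0
clock 18.48 pos [0.6268 0.0791 0.0871] F [-0.9  0.3 -0.5] gap 0.0849 grip 0.0
turn [0. 0. 0.]
(.612,-.28,.21) shift cm [  1.5 -35.9 -12.3]
```

```bash
python3 -m crank '[[0,0,-1,0,0,0,8.5],[0,0,-3,0,0,0,8.5],[0,0,-6,0,0,0,8.5],[0,0,-9,0,0,0,8.5],[0,-1,-11.5,0,0,0,8.5],[0,-3.5,-12,0,0,0,8.5],[0,-6.5,-12,0,0,0,8.5],[0.3,-9.5,-12,0,0,0,8.5],[0.5,-12.5,-12,0,0,0,8.5],[0.7,-15.5,-12,0,0,0,8.5],[0.9,-18.5,-12,0,0,0,8.5],[1.1,-21.5,-12,0,0,0,8.5],[1.3,-24.5,-12,0,0,0,8.5],[1.5,-27.5,-12,0,0,0,8.5],[1.5,-30.5,-12,0,0,0,8.5],[1.5,-33.5,-12,0,0,0,8.5],[1.5,-35.6,-12,0,0,0,8.5],[1.5,-35.9,-12,0,0,0,8.5],[1.5,-35.9,-12,0,0,0,8.5],[1.5,-35.9,-12,0,0,0,8.5]]'; python3 to.py "(.612,-.28,.079)"
python3 look.py e "dict(scene=dict(ring_m=(382,218,24),ring_s=(205,295,18),plate_s=(456,187,18)),top=dict(ring_m=(292,172,24),plate_s=(213,177,20)))"
```

```text
clock: 20.15
eef_pos: [0.612, -0.2791, 0.2073]
tool_rot: [[-1.0, -0.001, 0.0], [-0.001, 1.0, 0.001], [-0.0, 0.001, -1.0]]
contact_force: [-0.6, 1.2, 0.1]
finger_gap: 0.085
grasp_force: 0.0
clock 20.15 pos [ 0.612  -0.2791  0.2073] F [-0.6  1.2  0.1] gap 0.085 grip 0.0
turn [0.  0.  0.1]
(.612,-.28,.079) shift cm [ 0.   -0.1  12.83]
scene ring_m [0.6244 0.0789] 628 709
scene ring_s [ 0.6109 -0.2789] 412 476
scene plate_s [0.6155 0.2769] 514 534
top ring_m [0.6271 0.0761] 287 384
top plate_s [0.6178 0.2758] 479 462
```

View pics/l_e_scene.png

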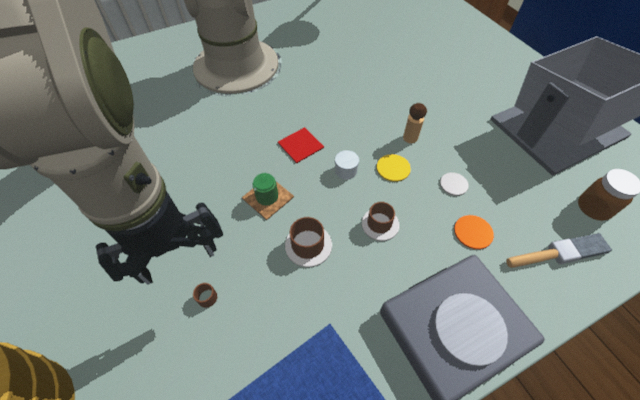

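The middle ring is centred on plate_m (381,219), and the gripper is over the small ring (205,295).

```bash
python3 -m crank '[[0,-0.1,2,0,0,0,8.5],[0,-0.1,4.5,0,0,0,8.5],[0,-0.1,7,0,0,0,8.5],[0,-0.1,9.5,0,0,0,8],[0,-0.1,11.5,0,0,0,7],[0,-0.1,12.5,0,0,0,6.5],[0,-0.1,13,0,0,0,6],[0,-0.1,13.15,0,0,0,5.5],[0,-0.1,13.15,0,0,0,5],[0,-0.1,13.15,0,0,0,4.5],[0,-0.1,13.15,0,0,0,4],[0,-0.1,13.15,0,0,0,3.7],[0,-0.1,13.15,0,0,0,3.4],[0,-0.1,13.15,0,0,0,3],[0,-0.1,13.15,0,0,0,2.8],[0,-0.1,13.15,0,0,0,2.8]]' 25; python3 to.py "(.6168,.2763,.24)"
```

```text
clock: 21.58
eef_pos: [0.6125, -0.2811, 0.0767]
tool_rot: [[-1.0, -0.001, 0.002], [-0.001, 1.0, -0.001], [-0.002, -0.001, -1.0]]
contact_force: [-1.6, 0.1, 5.8]
finger_gap: 0.036
grasp_force: 24.4
clock 21.58 pos [ 0.6125 -0.2811  0.0767] F [-1.6  0.1  5.8] gap 0.036 grip 24.4
turn [-0.   0.1  0. ]
(.6168,.2763,.24) shift cm [ -0.5   55.73 -16.36]
```

```bash
python3 -m crank '[[0,0,-0.5,0,0,0,2.8],[0,0,-1.5,0,0,0,2.8],[0,0,-3.5,0,0,0,2.8],[0,0,-6,0,0,0,2.8],[0,0,-8.5,0,0,0,2.8],[0,0.5,-10.5,0,0,0,2.8],[0,2,-11.5,0,0,0,2.8],[0,4,-12,0,0,0,2.8],[0,6.5,-12,0,0,0,2.8],[0,9.5,-12,0,0,0,2.8],[0,12.5,-12,0,0,0,2.8],[0,15.5,-12,0,0,0,2.8],[0,18.5,-12,0,0,0,2.8],[0,21.5,-12,0,0,0,2.8],[0,24.5,-12,0,0,0,2.8],[0,27.5,-12,0,0,0,2.8],[0,30.5,-12,0,0,0,2.8],[0,33,-12,0,0,0,2.8],[0,34.5,-12,0,0,0,2.8],[0,35,-12,0,0,0,2.8]]'; python3 -m crank '[[0,0.5,0,0,0,0,2.8],[0,2,0,0,0,0,2.8],[0,4,0,0,0,0,2.8],[0,6.5,0,0,0,0,2.8],[0,9.5,0,0,0,0,2.8],[0,12.5,0,0,0,0,2.8],[-0.2,15.5,0,0,0,0,2.8],[-0.4,18,0,0,0,0,2.8],[-0.5,19.8,0,0,0,0,2.8],[-0.5,20.5,0,0,0,0,2.8],[-0.5,20.7,1,0,0,0,2.8],[-0.5,20.7,3,0,0,0,2.8],[-0.5,20.7,5.5,0,0,0,2.8],[-0.5,20.7,7.5,0,0,0,2.8],[-0.5,20.7,8,0,0,0,2.8],[-0.5,20.7,8,0,0,0,2.8],[-0.5,20.7,8,0,0,0,2.8]]'; python3 to.py "(.6168,.2763,.083)"; python3 look.py f "dict(scene=dict(plate_s=(456,187,18)))"
```

```text
clock: 23.25
eef_pos: [0.6108, 0.0738, 0.1955]
tool_rot: [[-1.0, -0.006, -0.0], [-0.006, 1.0, 0.002], [0.0, 0.002, -1.0]]
contact_force: [-0.4, -0.5, -0.9]
finger_gap: 0.036
grasp_force: 25.1
clock: 24.67
eef_pos: [0.617, 0.2746, 0.1155]
tool_rot: [[-1.0, 0.001, -0.0], [0.001, 1.0, -0.001], [0.0, -0.001, -1.0]]
contact_force: [0.7, -0.3, -0.7]
finger_gap: 0.0356
grasp_force: 25.2
clock 24.67 pos [0.617  0.2746 0.1155] F [ 0.7 -0.3 -0.7] gap 0.0356 grip 25.2
turn [-0.  -0.  -0.1]
(.6168,.2763,.083) shift cm [0.02 0.17 3.25]
scene plate_s [0.6168 0.2762] 489 536
```

View pics/l_f_scene.png

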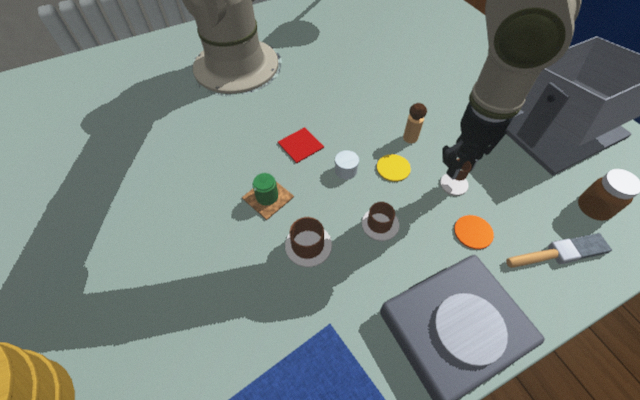

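The small ring is held above plate_s (457,180). I'll lower it, release and retreat upward.

```bash
python3 -m crank '[[0,0.1,1,0,0,0,2.8],[0,0.1,2,0,0,0,2.8],[0,0.1,2.7,0,0,0,2.8],[0,0.1,3,0,0,0,2.8],[0,0.1,3.2,0,0,0,2.8],[0,0.1,3.25,0,0,0,2.8],[0,0.1,3.25,0,0,0,2.8],[0,0.1,3.25,0,0,0,3.8],[0,0.1,3.25,0,0,0,4.5],[0,0.1,3.25,0,0,0,6],[0,0.1,3.25,0,0,0,8],[0,0.1,3.25,0,0,0,8],[0,0.1,3.25,0,0,0,8]]'; python3 -m crank '[[0,0,-1,0,0,0,8],[0,0,-3,0,0,0,8],[0,0,-6,0,0,0,8],[0,0,-9,0,0,0,8],[0,0,-12,0,0,0,8],[0,0,-15,0,0,0,8],[0,-2,-17,0,0,0,8],[0,-5,-18,0,0,0,8],[0,-8,-18,0,0,0,8],[0,-8,-18,0,0,0,8],[0,-8,-18,0,0,0,8]]'; sed -i 's/cyl(x,y,.036,0,.03)/cyl(x,y,.036,.006,.036)/; s/cyl(x,y,.064,0,.05)/cyl(x,y,.064,.006,.056)/' h.py
python3 look.py g "dict(scene=dict(ring_s=(454,180,20),ring_m=(382,218,24),ring_l=(309,235,30),tin=(346,166,14)),top=dict(ring_s=(213,177,20),tin=(288,233,16)))"
```

```text
clock: 25.8
eef_pos: [0.6167, 0.2771, 0.083]
tool_rot: [[-1.0, -0.001, 0.0], [-0.001, 1.0, 0.0], [-0.0, 0.0, -1.0]]
contact_force: [0.0, -0.2, -0.2]
finger_gap: 0.0799
grasp_force: 0.0
clock: 26.72
eef_pos: [0.617, 0.1945, 0.2641]
tool_rot: [[-1.0, 0.003, 0.001], [0.003, 1.0, -0.001], [-0.001, -0.001, -1.0]]
contact_force: [0.0, -0.5, 0.2]
finger_gap: 0.0799
grasp_force: 0.0
scene ring_s [0.6145 0.2763] 281 346
scene ring_m [0.6244 0.0798] 608 708
scene ring_l [ 0.5998 -0.0714] 1122 1218
scene tin [0.4722 0.0892] 654 613
top ring_s [0.55 0.  ] 0 188
top tin [0.4752 0.0891] 417 394h.py:11: RuntimeWarning: invalid value encountered in divide
  h=cv2.convexHull(np.float32(p)); m=cv2.moments(h); return np.array([m["m10"],m["m01"]])/m["m00"],m["m00"]
h.py:26: RuntimeWarning: The iteration is not making good progress, as measured by the 
 improvement from the last ten iterations.
  q=fsolve(g,[.55,0.]); return q,A,hullc(proj(f,model(*q)))[1],cv2.convexHull(np.float32(pts))
```

View pics/l_g_scene.png

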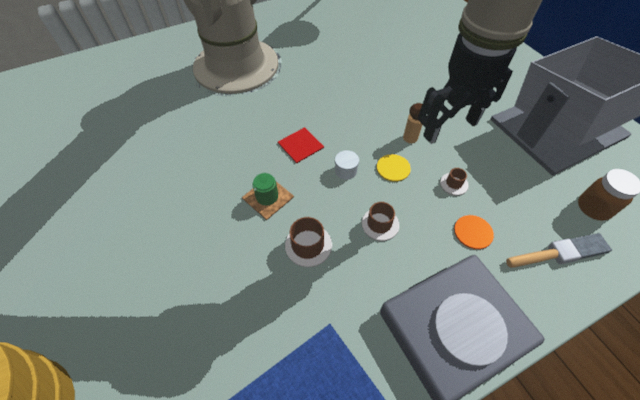

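The bottle (266,190) and the rings at (308,238), (381,219) and (456,179) all stand centred on their supports. The tin (346,166) and tamper (413,123) are where they were.

```bash
python3 -c "
from plant import *
print(sign_off())"
```

```text
the job is handed in; nothing more can be done
None
```

The bottle is on the cork coaster and each ring is on the plate of its own size, every one released and standing within about 3 mm of centre by the camera fits; the tin and tamper were left alone, and the job was handed in at about 27 s without a verdict being returned.

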